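# Wedge the rocking cake stand

### The job

The cake stand rocks because its front-left foot is too short. With the fingertips press the corner above that foot until the stand rocks down onto it, let it come back, then push the wooden wedge, thin end first, under the short foot, testing by pressing the corner again, until the stand stands level and no longer rocks. Only push and press - do not pinch, lift or carry anything, leave the stand in its place, its cakes on it and the other things alone - and finish while still holding a light press on that corner (about 5 to 20 N).

Things in the scene. Friction and masses are not known exactly. Their poses are not given: they have to be found in the camera images.
- cake_stand: slatted wooden cake stand, 150 (x) x 210 (y) mm, deck top 52 above the table; back board on its far (+x) edge up to 96. Origin: middle of its footprint at table height; x to the back board, y to its left. 1.2 kg, heavier at the back. Four round-bottomed feet 24 across, centres 58 (x) and 86 (y) from the middle, underside of the deck 30 up. It rests level on three feet; the front-left one (-x, +y) is short
- corner_top (a point): point on the deck straight above the short foot, 52 mm up when the stand is level: the place to press. Axes as the stand's. More than about 3 N here rocks the stand until the short foot lands (5 to 9 mm lower)
- foot_place (a point): point on the table straight below the middle of the short foot, whose bottom hangs 5 to 9 mm above it (differs each time, fixed during a run). Axes as the stand's
- wedge: loose wooden wedge, 130 mm long, 48 wide, 70 g, flat underside; ramp rises evenly from 3 mm at the thin end to 20 at the thick end (1.3 per 10 mm). Origin: middle of its underside; y runs from thin to thick end. Lies left of the stand, thin end towards the short foot, 30 to 75 short of it; goes in along the stand's -y
- wedge_back (a point): centre of the wedge's upright thick-end face, 10 mm above the table: where to push. Axes as the wedge's
- wedge_tip (a point): middle of the wedge's thin end. Axes as the wedge's
- cake_1: rice cake, about 51 x 52 x 36 mm, standing loose on the back half of the deck; origin: centre of its underside
- cake_2: rice cake, about 51 x 52 x 36 mm, standing loose on the back half of the deck; origin: centre of its underside
- cake_3: rice cake, about 51 x 52 x 36 mm, standing loose on the back half of the deck; origin: centre of its underside
- stamp_light: bystander: light wooden stamp, 36 x 36 x 74 (mm), stands loose on the table; origin: centre of its underside
- stamp_dark: bystander: dark wooden stamp, 36 x 36 x 74 (mm), stands loose on the table; origin: centre of its underside
- ring_cutter: bystander: round steel cutter ring, 64 across, 36 high (mm), stands loose on the table; origin: centre of its underside
- paddle_mould: bystander: wooden hand mould, 72 x 195 x 30 (mm), stands loose on the table; origin: centre of its underside
- jar_large: bystander: jar with a pale lid, 59 across, 64 high (mm), stands loose on the table; origin: centre of its underside
- jar_red: bystander: jar with a red lid, 53 across, 56 high (mm), stands loose on the table; origin: centre of its underside
There are look-alikes about, which are no part of the job. Of the things that look like the wedge, take the one that is farthest to the robot's right at the start. Leave any green look-alike of the cake_1 alone.

How it is judged:
By the outcome, as a careful person would: the job done as asked, in the order asked, and still so for the second after the job is handed in, while the arm keeps its last pose, push and grip.
It also fails if it takes over 51 s, if anything falls off the work surface, if the arm or the gripper's body presses on something with over 40 N, if the wrist force passes 120 N, or if a joint passes its speed limit or range.

### The arm

A 6-joint arm with a two-finger parallel gripper is mounted at the origin on a cart in front of the work surface, level with it; the furniture and walls round the work are solid. World frame = base frame: x ahead of the robot, y to its left, z up, the work surface at z = 0. Lengths are in m, angles in rad, forces in N, time in s.
With the tool pointing down it reaches from about 0.35 to 0.775 m from the base axis. Payload 7.3 kg.
Tool frame: the origin (TCP) lies at the very end of the fingers, on their centre line; the grasp point (between the pads) lies 19 mm behind it; z points along the fingers, y is the line along which they close (so a half turn about z gives the same grasp; the last joint's range is limited). The gripper opens to 92 mm and grips with 3 to 60 N. Pads are 19 mm wide; open, the fingers measure 130 mm over their backs; the gripper's body (75 mm by 190 mm) begins 47 mm behind the grasp point.
Start: joints at [-1.275, 0.342, 1.524, -0, 1.275, -0.146], TCP at [0.224, -0.475, 0.227] pointing down, gripper open.
Joint ranges: [-2.53, 2.53], [-0.77, 2.02], [0.04, 2.7], [-1, 4.14], [0.28, 2.66], [-3.11, 3.11]. Speed limits (rad/s): [2.57, 2.57, 3.14, 3.14, 3.14, 3.14].

### API

Orientations are given as [roll, pitch, yaw] about the fixed x, y, z axes, in that order (R = Rz(yaw) Ry(pitch) Rx(roll)).
In Python, from cell import robot gives the robot as it stands. The module is installed in compiled form; this text tells all that it offers.
- The arm moves only by the tool arm_command, never from a script. Its argument "moves" is a list of rows, each a list of 3 entries, a list of its own where there are three numbers: the shift along the tool's x, y, z in m, then the turn, a rotation vector about the tool's x, y, z in rad, then the finger opening in m, from 0 to 0.0918. In form: [[[dx, dy, dz], [ax, ay, az], claw], ...]. A call has exactly 5 rows; each row is the pose to reach, as a shift and turn from the pose commanded when the call began, along the tool's axes at that moment; what a row does not reach only later rows make up. A row lasts 1/10 s, in which the tool goes at most 50 mm and 8.59 degrees, less where a joint would pass 70% of its speed; a pose out of reach is approached as far as the arm can. A call with a gripper value outside its range is refused whole. The fingers move at their own pace and stop on an object; "squeeze" is the grip in N (left out, the last holds). Time passes only in rows, so rows that repeat a pose let the fingers close, or fill a call up. It gives the time, the measured TCP pose, the force, the opening and the grip force at its end, in the units of the state.
- robot.observe(): the state, without advancing time (a new reading comes with each control period).
- robot.read_camera(name): name is "side" or "top" or "wrist"; returns the picture (384x512x3 uint8, red, green, blue); there is no depth.
- robot.camera_model(name): a dict with "fx", "fy", "cx", "cy" (pixels), "R" (3x3) and "t" (3): a world point X has camera coordinates R X + t. Camera axes: x right, y down, z forward; pixel columns grow to the right and rows downward; lengths in m; the calibration is good to about 2 mm. A picture is of the moment at which its call begins: read the wrist's pose just before it. camera_model takes no time and is no camera call; for the wrist camera it gives the pose at the moment of the call.
- robot.hand_in(): hands the job in; it is judged then, once.
The state is a dict: "time": time; "qpos": joint angles; "qvel": joint speeds; "joint_efforts": joint torques, N m; "tool_pos": TCP position; "tool_rot": TCP orientation; "contact_force": force on the tool from outside, world axes, zero at the start; "torque": the same for the moment, N m; "opening": finger opening in m; "grip_force": force on a finger pad.
Only numpy, scipy, OpenCV 4.12 (cv2) and the standard library are available. Lean on these libraries where they do the work, as an engineer would, in place of code of your own. Each camera call takes 0.05 s, during which the arm holds its last target. There are 200 camera calls.

## Working session

There is one attempt and no reset: what is moved stays moved. The work goes in short steps, Python scripts to look and compute and a tool call to move; the robot and the scene stay as the last step left them, time stands still between calls to the robot, and variables do not carry over. Pictures are saved under pics/ and viewed, at most 10 in all, crops included, and the job is handed in when it is done.

Besides the shell and the picture viewer there is one more tool, called after "Request:" as a command line: name --argument value ..., lists and objects as JSON in quotes. arm_command: Moves the arm, as the interface text tells. Its arguments: {"type":"object","properties":{"moves":{"type":"array"},"squeeze":{"type":"number"}},"required":["moves"]}

```bash
mkdir -p pics; ls; python3 - <<'E'
from cell import robot
import cv2,json
for n in("top","side"):
    im=robot.read_camera(n); cv2.imwrite(f"pics/{n}0.png",im[:,:,::-1])
    m=robot.camera_model(n); print(n,{k:(v.tolist() if hasattr(v,'tolist') else v) for k,v in m.items()})
s=robot.observe(); print(s)
E
```

```text
pics
top {'fx': 440.1675328819377, 'fy': 440.1675328819377, 'cx': 254.43951763470338, 'cy': 192.0520654215256, 'R': [[-0.0022913828152240274, -0.9999972039824022, -0.0005844588709332042], [-0.993090852677371, 0.0023441292752948294, -0.1173246069095187], [0.1173256489150027, 0.00031158517041454144, -0.993093447275409]], 't': [0.006692261102530656, 0.5158950725635671, 1.5325234963748826]}
side {'fx': 394.54459592553303, 'fy': 394.54459592553303, 'cx': 256.8822844635392, 'cy': 190.6428606346817, 'R': [[0.9971674413393977, -0.07375920633623906, -0.014719830613386373], [-0.058335377732933284, -0.6349069113703174, -0.7703831498669739], [0.04747712751836051, 0.7690596812828326, -0.637411271462745]], 't': [-0.5191798856843093, 0.07299277712511279, 1.1024996741658597]}
{'time': 0.1, 'qpos': array([-1.27503907e+00,  3.42630351e-01,  1.52492424e+00, -1.13029268e-05,
        1.27538221e+00, -1.45982321e-01]), 'qvel': array([-0.00021745, -0.00187809, -0.00264303, -0.00012017,  0.00071966,
       -0.00070709]), 'joint_efforts': array([ 1.25599741e-03, -4.32001233e+01, -2.44697589e+01,  7.19156116e-02,
        5.26074786e-02, -3.00604938e-05]), 'tool_pos': array([ 0.22436357, -0.47424511,  0.22612527]), 'tool_rot': array([-3.14026122e+00, -1.84832765e-04,  4.41742756e-01]), 'contact_force': array([ 0.19678748, -0.19512372,  0.6160627 ]), 'torque': array([-0.01278689, -0.04576634, -0.02072352]), 'grip_force': 0.0, 'opening': 0.09164651817565792}
```

View pics/top0.png

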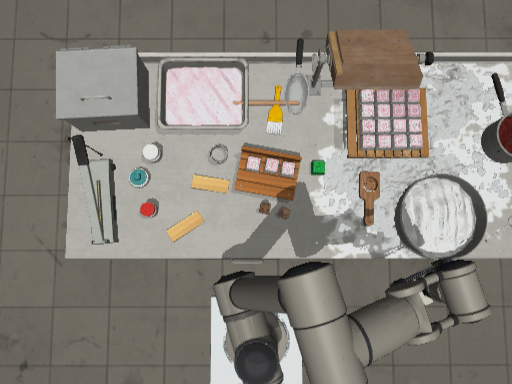

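View pics/side0.png

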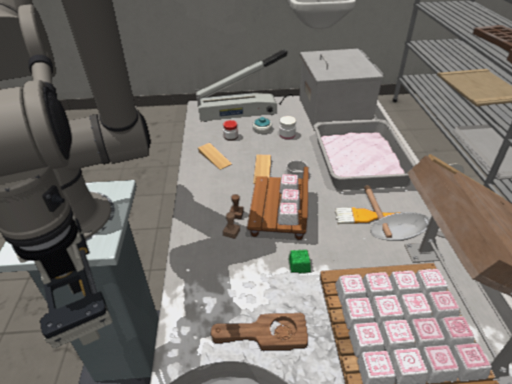

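The top view shows the stand at about (268,172), the right-most wedge at (210,184) (the other lies at (185,226)), and the stamps at (265,207) and (284,212). The short corner is near (238,191). Next I measure these with masks.

```bash
cat > h.py <<'E'
import numpy as np, cv2
from cell import robot
def ray(m,uv,z):
    R,t=np.array(m["R"]),np.array(m["t"]); c=-R.T@t
    uv=np.atleast_2d(np.array(uv,float))
    d=np.c_[(uv[:,0]-m["cx"])/m["fx"],(uv[:,1]-m["cy"])/m["fy"],np.ones(len(uv))]@R
    return c+d*((z-c[2])/d[:,2])[:,None]
def proj(m,X):
    p=np.atleast_2d(X)@np.array(m["R"]).T+np.array(m["t"])
    return np.c_[p[:,0]/p[:,2]*m["fx"]+m["cx"],p[:,1]/p[:,2]*m["fy"]+m["cy"]]
E
python3 - <<'E'
from h import *
im=cv2.imread("pics/top0.png"); m=robot.camera_model("top")
h=cv2.cvtColor(im,cv2.COLOR_BGR2HSV)
for nm,lo,hi in(("pale",(12,60,150),(25,200,255)),("brown",(5,90,50),(14,255,200))):
    k=cv2.inRange(h,lo,hi); k[:,:170]=0;k[:,305:]=0;k[:138]=0;k[240:]=0
    k=cv2.morphologyEx(k,cv2.MORPH_CLOSE,np.ones((3,3))) 
    for c in cv2.findContours(k,cv2.RETR_EXTERNAL,cv2.CHAIN_APPROX_NONE)[0]:
        if cv2.contourArea(c)<60: continue
        b=cv2.boxPoints(cv2.minAreaRect(c)); z=.01 if nm=="pale" else .052
        X=ray(m,b,z); print(nm,cv2.contourArea(c),b.round(1).tolist(),X[:,:2].round(4).tolist(),[np.linalg.norm(X[i]-X[i-1]).round(4) for i in(1,2)], np.arctan2(*(X[1]-X[0])[1::-1]))
cv2.imwrite("pics/crop.png",cv2.resize(im[135:235,165:310],None,fx=5.5,fy=5.5,interpolation=cv2.INTER_CUBIC))
E
```

```text
pale 443.5 [[165.5, 230.3000030517578], [196.5, 209.6999969482422], [204.0, 221.0], [173.10000610351562, 241.60000610351562]] [[0.3819, 0.3224], [0.4552, 0.2132], [0.4147, 0.1858], [0.3418, 0.2948]] [np.float64(0.1315), np.float64(0.0489)] -0.9793291258367666
pale 456.5 [[190.60000610351562, 187.3000030517578], [192.89999389648438, 173.60000610351562], [229.1999969482422, 179.6999969482422], [226.89999389648438, 193.3000030517578]] [[0.5362, 0.2353], [0.5858, 0.2279], [0.5634, 0.0964], [0.5139, 0.1044]] [np.float64(0.0502), np.float64(0.1333)] -0.1495249744727847
pale 1068.0 [[234.1999969482422, 189.39999389648438], [240.6999969482422, 152.6999969482422], [299.29998779296875, 163.10000610351562], [292.79998779296875, 199.6999969482422]] [[0.5281, 0.0782], [0.6625, 0.0551], [0.6238, -0.1573], [0.4902, -0.1322]] [np.float64(0.1363), np.float64(0.2159)] -0.17043371521391346
pale 70.0 [[241.60000610351562, 148.5], [242.0, 146.0], [301.1000061035156, 156.1999969482422], [300.70001220703125, 158.6999969482422]] [[0.6779, 0.052], [0.6873, 0.0504], [0.649, -0.1644], [0.6397, -0.1627]] [np.float64(0.0096), np.float64(0.2182)] -0.16658706459136588
brown 67.5 [[258.8999938964844, 211.1999969482422], [261.1000061035156, 202.5], [270.1000061035156, 204.8000030517578], [267.8999938964844, 213.5]] [[0.446, -0.01], [0.4765, -0.0177], [0.4686, -0.0489], [0.4382, -0.0411]] [np.float64(0.0314), np.float64(0.0322)] -0.24797687179642922
brown 2564.0 [[234.0, 189.10000610351562], [242.1999969482422, 145.0], [301.3999938964844, 156.0], [293.20001220703125, 200.10000610351562]] [[0.5239, 0.077], [0.6815, 0.0486], [0.6414, -0.1607], [0.4848, -0.1299]] [np.float64(0.1601), np.float64(0.2131)] -0.1787604796966637
```

View pics/crop.png

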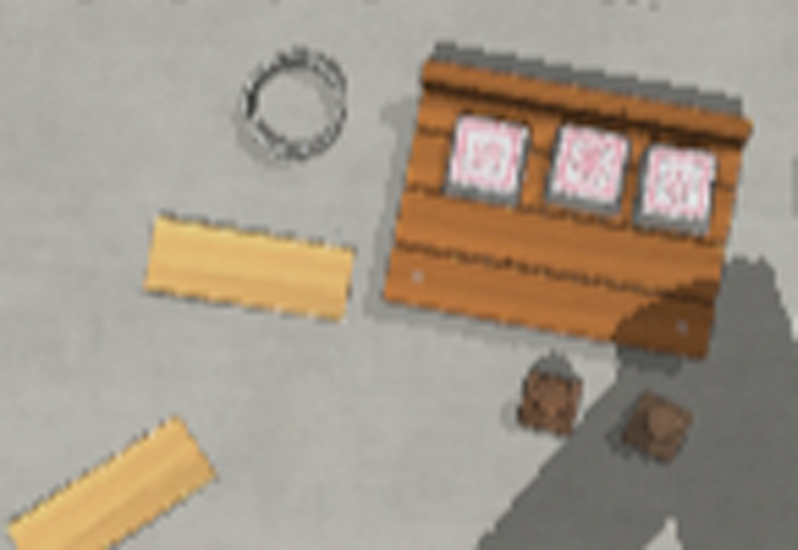

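```bash
cat >> h.py <<'E'
from scipy.spatial.transform import Rotation as Ro
def shift(T,yaw=None,s=None):
    s=s or robot.observe(); R=Ro.from_euler('xyz',s["tool_rot"])
    d=R.inv().apply(np.array(T)-s["tool_pos"]); r=None
    if yaw is not None: r=(R.inv()*Ro.from_euler('xyz',[np.pi,0,yaw])).as_rotvec().round(3)
    return d.round(4),r
E
python3 - <<'E'
from h import *
m=robot.camera_model("top")
f=ray(m,[[241,185.2],[289,194.3],[235.2,189.9],[293.2,199.9]],.052); print(f.round(4))
for a,b in((0,1),(2,3)): v=f[a]-f[b]; print(np.linalg.norm(v),np.arctan2(-v[0],v[1]))
a=np.arctan2(-(f[0]-f[1])[0],(f[0]-f[1])[1])
tip=ray(m,[(229.2+226.9)/2,(179.7+193.3)/2],.003)[0]; bk=ray(m,[(190.6+192.9)/2,(187.3+173.6)/2],.02)[0]
v=bk-tip; print(tip,bk,np.hypot(*v[:2]),np.arctan2(-v[0],v[1]))
Rs=np.array([[np.cos(a),-np.sin(a)],[np.sin(a),np.cos(a)]])
print("tip,bk in stand axes from foot",(tip-f[0])[:2]@Rs,(bk-f[0])[:2]@Rs)
print(shift([.52,.10,.25],1.396))
E
```

```text
[[ 0.5377  0.0526  0.052 ]
 [ 0.5051 -0.1154  0.052 ]
 [ 0.5211  0.0729  0.052 ]
 [ 0.4854 -0.1299  0.052 ]]
0.1711109414135321 -0.19120874026414783
0.2058523366446137 -0.17420357640791725
[0.53959981 0.10095312 0.003     ] [0.55955776 0.23019555 0.02      ] 0.13077433028313734 -0.15321235792466623
tip,bk in stand axes from foot [-0.00729736  0.04786667] [-0.01226512  0.17854661]
(array([ 0.5128, -0.3928, -0.0233]), array([-0.001, -0.001, -0.954]))
```

Request:
arm_command --moves '[[[0.037,-0.028,-0.002],[0,0,-0.07],0],[[0.074,-0.057,-0.004],[0,0,-0.14],0],[[0.111,-0.085,-0.005],[0,0,-0.21],0],[[0.148,-0.113,-0.007],[0,0,-0.28],0],[[0.185,-0.141,-0.009],[0,0,-0.35],0]]'

```text
time: 0.6
tool_pos: [0.3318, -0.2662, 0.2356]
tool_rot: [-3.141, -0.0, 0.794]
contact_force: [0.3, -0.3, -0.2]
opening: 0.0563
grip_force: 0.0
```

```bash
python3 -c "
from h import *
s=robot.observe(); print(s['time'],s['tool_pos'],s['tool_rot'],s['opening'],shift([.52,.10,.25],1.396))"
```

```text
0.6 [ 0.33177059 -0.2662376   0.23558958] [-3.14130826e+00 -1.14608668e-04  7.94065882e-01] 0.056293267143769046 (array([ 0.3931, -0.1225, -0.0143]), array([-0.   , -0.   , -0.602]))
```

Request:
arm_command --moves '[[[0.039,-0.012,-0.002],[0,0,-0.07],0],[[0.078,-0.024,-0.003],[0,0,-0.14],0],[[0.118,-0.037,-0.004],[0,0,-0.21],0],[[0.157,-0.049,-0.006],[0,0,-0.28],0],[[0.196,-0.061,-0.007],[0,0,-0.35],0]]'

```text
time: 1.1
tool_pos: [0.4261, -0.084, 0.2427]
tool_rot: [-3.141, 0.0, 1.145]
contact_force: [1.0, -1.0, 1.5]
opening: 0.0165
grip_force: 0.0
```

```bash
python3 -c "
from h import *
s=robot.observe(); print(s['time'],s['tool_pos'],s['tool_rot'],s['opening'],shift([.52,.10,.25],1.396))"
```

```text
1.1 [ 0.42607503 -0.08398369  0.24270256] [-3.14147850e+00  9.63042717e-05  1.14470734e+00] 0.016539376462279497 (array([ 0.2064,  0.0095, -0.0073]), array([-0.   ,  0.   , -0.251]))
```

Request:
arm_command --moves '[[[0.043,0.002,-0.002],[0,0,-0.06],0],[[0.086,0.004,-0.003],[0,0,-0.12],0],[[0.129,0.006,-0.004],[0,0,-0.18],0],[[0.172,0.008,-0.006],[0,0,-0.25],0],[[0.206,0.0095,-0.007],[0,0,-0.25],0]]'

```text
time: 1.6
tool_pos: [0.5206, 0.1, 0.2494]
tool_rot: [-3.141, -0.0, 1.395]
contact_force: [0.6, 0.2, 0.5]
opening: 0.0004
grip_force: 0.0
```

```bash
python3 - <<'E'
from h import *
s=robot.observe(); m=robot.camera_model("wrist"); im=robot.read_camera("wrist")
s=robot.observe();print(s['tool_pos'],s['tool_rot'],s["contact_force"])
cv2.imwrite("pics/w1.png",im[:,:,::-1])
np.save("w1.npy",dict(m),allow_pickle=True)
print(proj(m,[[.5377,.0526,.052],[.5396,.101,.003],[.56,.23,.02]]))
E
```

```text
[0.52216297 0.10341699 0.24929533] [ 3.14098559e+00 -2.92085830e-03  1.39498963e+00] [-0.13719474  2.52347604  0.1336848 ]
[[274.78836227 202.67003234]
 [268.45727763 160.0422713 ]
 [268.28090674  58.26277012]]
```

View pics/w1.png

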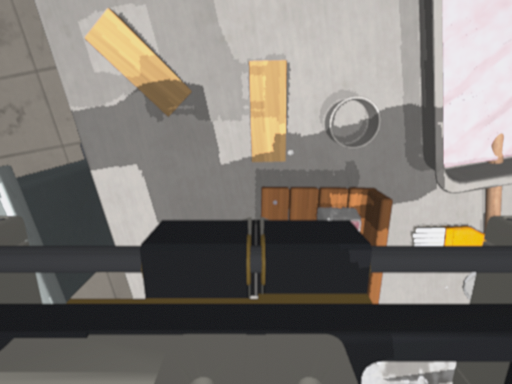

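The wrist view shows the screw above the short foot at (275,202), against a prediction of (274.8,202.7). The wedge tip is at (268,161) and its back at (268,59), so the estimates agree to about 1 mm. Next: above the corner.

```bash
python3 -c "
from h import *
print(shift([.538,.053,.064],1.395))"
```

```text
(array([-0.0474,  0.0243,  0.1852]), array([ 0.001, -0.003, -0.   ]))
```

Request:
arm_command --moves '[[[-0.015,0.008,0.045],[0,0,0],0],[[-0.03,0.016,0.09],[0,0,0],0],[[-0.04,0.02,0.13],[0,0,0],0],[[-0.0475,0.0243,0.165],[0,0,0],0],[[-0.0475,0.0243,0.182],[0,0,0],0]]'

```text
time: 2.15
tool_pos: [0.5336, 0.0455, 0.0642]
tool_rot: [-3.136, 0.001, 1.39]
contact_force: [0.2, 0.8, 0.1]
opening: 0.0004
grip_force: 0.0
```

```bash
python3 -c "
from h import *
robot.read_camera('top')
s=robot.observe();print(s['tool_pos'],s['contact_force'],shift([.538,.053,.052],1.395))"
```

```text
[0.53258579 0.04590389 0.06270391] [-0.82514168 -0.71500525 -3.11164422] (array([0.008 , 0.0041, 0.0107]), array([-0.008,  0.001, -0.004]))
```

Request:
arm_command --moves '[[[0.008,0.004,0],[0,0,0],0],[[0.008,0.004,0],[0,0,0],0],[[0.008,0.004,0],[0,0,0],0],[[0.008,0.004,0],[0,0,0],0],[[0.008,0.004,0],[0,0,0],0]]'

```text
time: 2.7
tool_pos: [0.5412, 0.0539, 0.0685]
tool_rot: [3.14, -0.0, 1.392]
contact_force: [0.4, -0.4, -0.0]
opening: 0.0002
grip_force: 0.0
```

```bash
python3 -c "
from h import *
s=robot.observe();print(s['tool_pos'],s['contact_force'],shift([.538,.053,.052],1.395))"
```

```text
[0.54115785 0.05386572 0.06850022] [ 0.42651022 -0.39333433 -0.01801806] (array([-0.0014, -0.003 ,  0.0165]), array([ 0.001, -0.   , -0.003]))
```

Request:
arm_command --moves '[[[-0.001,-0.003,0.008],[0,0,0],0],[[-0.001,-0.003,0.014],[0,0,0],0],[[-0.001,-0.003,0.017],[0,0,0],0],[[-0.001,-0.003,0.019],[0,0,0],0],[[-0.001,-0.003,0.02],[0,0,0],0]]'

```text
time: 3.2
tool_pos: [0.5375, 0.0534, 0.0475]
tool_rot: [-3.141, 0.0, 1.392]
contact_force: [-1.5, 0.5, 3.0]
opening: 0.0003
grip_force: 1.5
```

Request:
arm_command --moves '[[[0,0,0.001],[0,0,0],0],[[0,0,0.002],[0,0,0],0],[[0,0,0.003],[0,0,0],0],[[0,0,0.003],[0,0,0],0],[[0,0,0.003],[0,0,0],0]]'

```text
time: 3.7
tool_pos: [0.5378, 0.0535, 0.0456]
tool_rot: [3.141, -0.0, 1.392]
contact_force: [-4.3, 1.8, 9.2]
opening: 0.0005
grip_force: 5.1
```

Request:
arm_command --moves '[[[0,0,0.001],[0,0,0],0],[[0,0,0.002],[0,0,0],0],[[0,0,0.002],[0,0,0],0],[[0,0,0.002],[0,0,0],0],[[0,0,0.002],[0,0,0],0]]'

```text
time: 4.2
tool_pos: [0.5378, 0.0535, 0.0452]
tool_rot: [3.14, -0.0, 1.392]
contact_force: [-9.2, 2.1, 24.2]
opening: 0.0006
grip_force: 12.2
```

Request:
arm_command --moves '[[[0,0,-0.004],[0,0,0],0],[[0,0,-0.01],[0,0,0],0],[[0,0,-0.03],[0,0,0],0],[[0.02,0,-0.045],[0,0,0],0],[[0.05,0,-0.045],[0,0,0],0]]'

```text
time: 4.7
tool_pos: [0.5484, 0.1018, 0.0898]
tool_rot: [3.137, -0.0, 1.389]
contact_force: [0.7, 0.2, -0.7]
opening: 0.0005
grip_force: 0.0
```

```bash
python3 - <<'E'
from h import *
m=np.load("w1.npy",allow_pickle=True).item()
im=cv2.imread("pics/w1.png");k=cv2.inRange(cv2.cvtColor(im,cv2.COLOR_BGR2HSV),(12,70,100),(28,220,255));k[:,:215]=0;k[:,310:]=0;k[175:]=0
c=max(cv2.findContours(k,0,1)[0],key=cv2.contourArea);b=cv2.boxPoints(cv2.minAreaRect(c));b=b[np.argsort(b[:,1])];print(b)
bk=ray(m,b[:2],.02).mean(0);tip=ray(m,b[2:],.003).mean(0);f=ray(m,[275,202],.052)[0];v=bk-tip
print(bk,tip,f,np.hypot(*v[:2]),np.arctan2(-v[0],v[1]))
a=-.177;Rs=np.array([[np.cos(a),-np.sin(a)],[np.sin(a),np.cos(a)]]);print((tip-f)[:2]@Rs,(bk-f)[:2]@Rs)
robot.read_camera("top");s=robot.observe();print(s['time'],s['tool_pos'],s['contact_force'])
T=bk[:2]+Rs@[0.0,.0095+.025];print(T,shift([*T,.09],1.394))
E
```

```text
[[249.  60.]
 [286.  60.]
 [286. 161.]
 [249. 161.]]
[0.55871387 0.22819774 0.02      ] [0.53803547 0.09988371 0.003     ] [0.53811517 0.05345352 0.052     ] 0.12996955936422205 -0.15978092363889868
[-0.00825375  0.04569075] [-0.0104916   0.17564104]
4.75 [0.54841676 0.10645056 0.0890247 ] [-0.70941845  3.15729271  0.36891001]
[0.56478854 0.26215872] (array([ 0.1561, -0.0116, -0.0006]), array([ 0.004, -0.003, -0.002]))
```

Request:
arm_command --moves '[[[0.04,-0.003,0],[0,0,0],0],[[0.08,-0.006,0],[0,0,0],0],[[0.12,-0.009,0],[0,0,0],0],[[0.154,-0.0116,0],[0,0,0],0],[[0.154,-0.0116,0],[0,0,0],0]]'

```text
time: 5.25
tool_pos: [0.5626, 0.2601, 0.0873]
tool_rot: [3.141, -0.001, 1.396]
contact_force: [-0.6, -0.5, -0.2]
opening: 0.0007
grip_force: 0.0
```

Request:
arm_command --moves '[[[0,0,0.03],[0,0,0],0],[[0,0,0.06],[0,0,0],0],[[0,0,0.07],[0,0,0],0],[[0,0,0.07],[0,0,0],0],[[0,0,0.07],[0,0,0],0]]'

```text
time: 5.75
tool_pos: [0.5635, 0.2558, 0.0186]
tool_rot: [3.14, -0.0, 1.391]
contact_force: [1.2, 0.2, 0.8]
opening: 0.0005
grip_force: 0.0
```

```bash
python3 - <<'E'
from h import *
s=robot.observe();print(s['time'],s['tool_pos'],s['tool_rot'],s['contact_force'])
a=-.177;Rs=np.array([[np.cos(a),-np.sin(a)],[np.sin(a),np.cos(a)]])
f=np.array([.538,.0532]);print("tool rel foot",(s['tool_pos'][:2]-f)@Rs,"back face 0.1756")
E
```

```text
5.75 [0.56345866 0.25583821 0.01859847] [ 3.14041795e+00 -4.36610764e-04  1.39130406e+00] [1.24358306 0.18068838 0.78302116]
tool rel foot [-0.01061907  0.20395495] back face 0.1756
```

Request:
arm_command --moves '[[[0,0,0.006],[0,0,0],0],[[0,0,0.012],[0,0,0],0],[[-0.006,0,0.012],[0,0,0],0],[[-0.013,0,0.012],[0,0,0],0],[[-0.02,0,0.012],[0,0,0],0]]'

```text
time: 6.25
tool_pos: [0.5591, 0.2358, 0.0059]
tool_rot: [3.141, -0.0, 1.392]
contact_force: [0.4, 0.5, -0.9]
opening: 0.0005
grip_force: 0.1
```

Request:
arm_command --moves '[[[-0.007,0,0],[0,0,0],0],[[-0.015,0,0],[0,0,0],0],[[-0.023,0,0],[0,0,0],0],[[-0.029,0,0],[0,0,0],0],[[-0.03,0,0],[0,0,0],0]]'

```text
time: 6.75
tool_pos: [0.5538, 0.2061, 0.0058]
tool_rot: [3.142, 0.0, 1.391]
contact_force: [0.5, 0.9, 0.4]
opening: 0.0009
grip_force: 0.2
```

```bash
python3 - <<'E'
from h import *
im=robot.read_camera("top");m=robot.camera_model("top")
s=robot.observe();print(s['time'],s['tool_pos'],s['tool_rot'],s['contact_force'])
a=-.177;Rs=np.array([[np.cos(a),-np.sin(a)],[np.sin(a),np.cos(a)]])
f=np.array([.538,.0532]);print("tool rel foot",(s['tool_pos'][:2]-f)@Rs)
w=robot.read_camera("wrist");side=robot.read_camera("side")
cv2.imwrite("pics/w2.png",np.hstack([w[:300,150:450,::-1],cv2.resize(side[120:260,180:340,::-1],(343,300))]))
E
```

```text
6.8 [0.55375894 0.20633048 0.00577366] [3.14157946e+00 1.22441267e-04 1.39114072e+00] [0.57892162 0.87043605 0.66595501]
tool rel foot [-0.01145007  0.15351282]
```

View pics/w2.png

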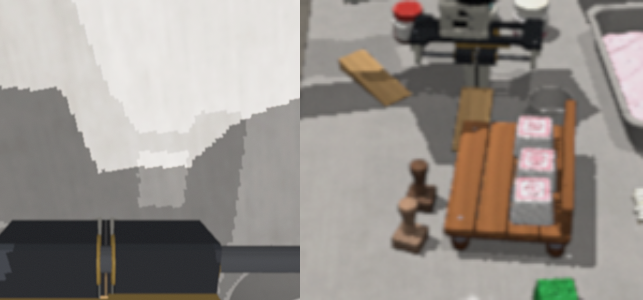

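The side view (right half) shows the wedge straight against the fingertips at about (470,115), its tip just reaching under the deck, with the stand and cakes in place. I keep pushing.

Request:
arm_command --moves '[[[-0.007,0,0],[0,0,0],0],[[-0.014,0,0],[0,0,0],0],[[-0.021,0,0],[0,0,0],0],[[-0.027,0,0],[0,0,0],0],[[-0.03,0,0],[0,0,0],0]]'

```text
time: 7.4
tool_pos: [0.5483, 0.1765, 0.0057]
tool_rot: [-3.141, 0.0, 1.391]
contact_force: [0.7, 0.7, -0.0]
opening: 0.0004
grip_force: 0.2
```

Request:
arm_command --moves '[[[-0.001,0,0],[0,0,0],0],[[-0.002,0,0],[0,0,0],0],[[-0.003,0,0],[0,0,0],0],[[-0.004,0,0],[0,0,0],0],[[-0.005,0,0],[0,0,0],0]]'

```text
time: 7.9
tool_pos: [0.5475, 0.1725, 0.0057]
tool_rot: [3.142, 0.0, 1.392]
contact_force: [0.0, 0.2, -0.8]
opening: 0.0002
grip_force: 0.2
```

```bash
python3 - <<'E'
from h import *
s=robot.observe();print(s['time'],s['tool_pos'],s['contact_force'])
a=-.177;Rs=np.array([[np.cos(a),-np.sin(a)],[np.sin(a),np.cos(a)]])
f=np.array([.538,.0532]);r=(s['tool_pos'][:2]-f)@Rs;print("tool rel foot",r,"tip",r[1]-.1395)
E
```

```text
7.9 [0.54751572 0.1725487  0.00568114] [ 0.02131743  0.21508949 -0.78573548]
tool rel foot [-0.01164754  0.11915954] tip -0.020340460585093506
```

Request:
arm_command --moves '[[[-0.001,0,0],[0,0,0],0],[[-0.002,0,0],[0,0,0],0],[[-0.003,0,0],[0,0,0],0],[[-0.004,0,0],[0,0,0],0],[[-0.004,0,0],[0,0,0],0]]'

```text
time: 8.4
tool_pos: [0.5468, 0.1686, 0.0057]
tool_rot: [3.142, -0.0, 1.392]
contact_force: [0.3, 0.8, 0.8]
opening: 0.0005
grip_force: 0.6
```

Request:
arm_command --moves '[[[-0.001,0,0],[0,0,0],0],[[-0.002,0,0],[0,0,0],0],[[-0.002,0,0],[0,0,0],0],[[-0.002,0,0],[0,0,0],0],[[-0.002,0,0],[0,0,0],0]]'

```text
time: 8.9
tool_pos: [0.5465, 0.1667, 0.0057]
tool_rot: [3.141, -0.0, 1.392]
contact_force: [0.5, 4.2, -1.2]
opening: 0.0007
grip_force: 1.6
```

Contact was felt (4.2 N) with the wedge tip 26 mm past the foot centre. Next I back off and test the corner.

Request:
arm_command --moves '[[[0.01,0,0],[0,0,0],0],[[0.015,0,-0.02],[0,0,0],0],[[0.015,0,-0.065],[0,0,0],0],[[-0.02,0.002,-0.07],[0,0,0],0],[[-0.065,0.008,-0.07],[0,0,0],0]]'

```text
time: 9.4
tool_pos: [0.5438, 0.1021, 0.0777]
tool_rot: [3.137, -0.0, 1.396]
contact_force: [0.7, -0.7, -0.6]
opening: 0.0003
grip_force: 0.0
```

Request:
arm_command --moves '[[[-0.03,0.003,0],[0,0,0],0],[[-0.048,0.003,0],[0,0,0],0],[[-0.048,0.003,0],[0,0,0],0],[[-0.048,0.003,0],[0,0,0],0],[[-0.048,0.003,0],[0,0,0],0]]'

```text
time: 9.9
tool_pos: [0.5373, 0.0544, 0.0757]
tool_rot: [3.142, 0.0, 1.393]
contact_force: [-0.7, 0.8, 0.2]
opening: 0.0003
grip_force: 0.0
```

```bash
python3 - <<'E'
from h import *
s=robot.observe();print(s['time'],s['tool_pos'],s['contact_force'],shift([.538,.0535,.052],1.392))
E
```

```text
9.9 [0.53730895 0.05435954 0.07569187] [-0.66214627  0.76289164  0.22982691] (array([-0.0007,  0.0008,  0.0237]), array([0.   , 0.   , 0.001]))
```

Request:
arm_command --moves '[[[-0.001,0.001,0.01],[0,0,0],0],[[-0.001,0.001,0.018],[0,0,0],0],[[-0.001,0.001,0.022],[0,0,0],0],[[-0.001,0.001,0.024],[0,0,0],0],[[-0.001,0.001,0.024],[0,0,0],0]]'

```text
time: 10.4
tool_pos: [0.5373, 0.0527, 0.052]
tool_rot: [-3.14, -0.0, 1.392]
contact_force: [-4.4, 0.4, 7.3]
opening: 0.0005
grip_force: 4.0
```

Request:
arm_command --moves '[[[0,0,0.001],[0,0,0],0],[[0,0,0.001],[0,0,0],0],[[0,0,0.001],[0,0,0],0],[[0,0,0.001],[0,0,0],0],[[0,0,0.001],[0,0,0],0]]'

```text
time: 10.9
tool_pos: [0.5373, 0.0528, 0.0518]
tool_rot: [-3.141, -0.0, 1.392]
contact_force: [-5.9, 1.6, 14.2]
opening: 0.0001
grip_force: 7.4
```

Request:
arm_command --moves '[[[0,0,0.001],[0,0,0],0],[[0,0,0.001],[0,0,0],0],[[0,0,0.001],[0,0,0],0],[[0,0,0.001],[0,0,0],0],[[0,0,0.001],[0,0,0],0]]'

```text
time: 11.4
tool_pos: [0.5373, 0.0528, 0.0517]
tool_rot: [-3.141, -0.0, 1.392]
contact_force: [-8.3, 0.5, 21.6]
opening: 0.0004
grip_force: 11.1
```

The corner is firm: z = 52.0 → 51.7 mm from 7 to 22 N, where it dropped to 45 mm before. I ease to a light press and check by camera.

Request:
arm_command --moves '[[[0,0,-0.0013],[0,0,0],0],[[0,0,-0.0013],[0,0,0],0],[[0,0,-0.0013],[0,0,0],0],[[0,0,-0.0013],[0,0,0],0],[[0,0,-0.0013],[0,0,0],0]]'

```text
time: 11.9
tool_pos: [0.5373, 0.0527, 0.0519]
tool_rot: [-3.141, -0.0, 1.392]
contact_force: [-5.6, 0.8, 12.7]
opening: 0.0005
grip_force: 6.3
```

```bash
python3 - <<'E'
from h import *
t=robot.read_camera("top");side=robot.read_camera("side")
cv2.imwrite("pics/f.png",np.hstack([cv2.resize(t[130:240,165:310,::-1],(395,300)),cv2.resize(side[120:260,180:340,::-1],(343,300))]))
s=robot.observe();print(s['time'],s['tool_pos'],s['contact_force'])
E
```

```text
12.0 [0.53735688 0.05276302 0.05186007] [-5.46862301  0.45934847 12.92087863]
```

View pics/f.png

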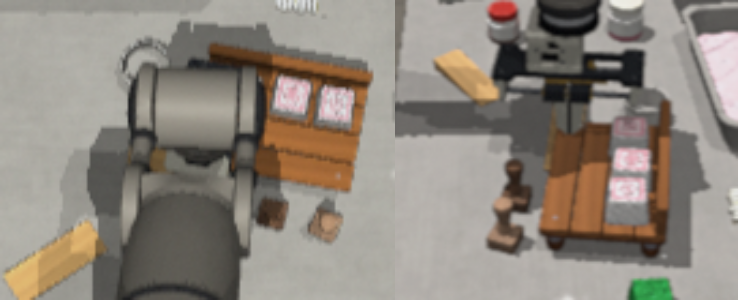

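The picture shows the stand in its place, level, with all three cakes on it. The wedge is under its left front at about (560,150), the fingers are pressing the corner at 13 N, and the stamps and other things are where they were.

```bash
python3 -c "
from cell import robot
print(robot.hand_in())"
```

```text
the job is handed in; nothing more can be done
None
```

The job is handed in (verdict not shown): I rocked the short corner down and let it back, then pushed the wedge in. Pressed again, the corner stayed firm and level at 52 mm, and the fingertips now hold it at about 13 N.

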